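# Tip the sample pucks into the tray's pocket

## Task

Push down on the tray's lip until the tray bears firmly on the steel stop block (about 5 N harder than its spring needs, but never push on the tray with more than 18 N, its hinge is delicate), and keep it pressed there for a second or so once all three sample pucks have slid into the pocket. Then let the tray come back up to level with your fingers still on it, not springing up by itself, and leave it with the pucks in the pocket. Move the pucks by tipping only, without touching them, and leave the block and everything else on the bench where it is.

Things in the scene. Friction and masses are not known exactly. Their poses are not given: they have to be found in the camera images.
- tray (a joint): tilt of the hinged steel tray: 0 = level, where a spring holds it against its rest; grows as the lip end goes down (rad). With the block where it is found the tray meets it somewhere between about 0.37 and 0.58. Return spring: about 3 to 4 N straight down on the lip starts it moving and about 4 to 8 N holds it just short of the block; with a stiff arm on the block the push rises by roughly 5 to 10 N for each further mm at the lip. The reading is good to about 0.02 only.
- tray_hinge (a point): centre of the hinge axis, on the fixture's base, 110 above the table and 110 above the base's underside. Its axes are the base's (they do not tilt): x along the hinge axis, y from the hinge towards the lip end, z up. The tray is 106 wide (x) and reaches 153 behind the hinge (-y) and 170 ahead of it (+y, to the edge of the lip). Two bracket cheeks at x = +-60, 50 long, rise to 124. The base plate is 150 x 360 and 8 thick. Sizes in mm.
- tray_lip (a point): centre of the top face of the push lip: a flat flange 106 wide (x), 32 deep (y), 4 thick, sticking out from the top of the tray's end wall at the pocket end; it tilts with the tray. In the tray's own axes (those of the hinge point when level) it lies 154 ahead of and 22 above the hinge axis. Sizes in mm.
- tray_pocket (a point): centre of the floor of the pocket, the sunk end of the tray next to the lip: 100 wide (x), 67 long (y, from the step to the end wall), floor 10 below the main floor of the tray; axes tilt with the tray. It lies 101.5 ahead of and 10 below the hinge axis. The main floor is level with the hinge axis; side walls 22 high, end wall 32 above the pocket floor. Sizes in mm.
- stop_block: loose dark steel block, 90 (x) x 40 (y) x 40 high, 1.1 kg, origin at the centre of its underside, lying on the base plate under the pocket end; the pocket's underside (14 below the hinge axis) comes down on its upper edge farthest from the hinge. Where it lies decides how far the tray tips. Sizes in mm.
- puck1_center (a point): centre of a plain round aluminium sample puck, 26 across, 12 high, about 50 g, lying flat on the tray's polished main floor behind the hinge, free to slide once the tray is tilted some 12 to 22 degrees. Sizes in mm.
- puck2_center (a point): centre of a plain round aluminium sample puck, 26 across, 12 high, about 50 g, lying flat on the tray's polished main floor behind the hinge, free to slide once the tray is tilted some 12 to 22 degrees. Sizes in mm.
- puck3_center (a point): centre of a plain round aluminium sample puck, 26 across, 12 high, about 50 g, lying flat on the tray's polished main floor behind the hinge, free to slide once the tray is tilted some 12 to 22 degrees. Sizes in mm.
- tip_box: bystander: clear pipette-tip box with a yellow top insert, 85 x 125 x 57, behind the tray (far from the robot); origin at the centre of its underside. Sizes in mm.
- beaker: bystander: empty glass beaker, 58 across, 65 high, between the robot and the tray; origin at the centre of its underside. Sizes in mm.
- reagent_bottle: bystander: amber bottle with white cap, 64 across, 140 high, on the robot's right; origin at the centre of its underside. Sizes in mm.
- tube_rack: bystander: white tube rack with carrying loop, 100 x 200, 120 high, on the robot's left; origin at the centre of its underside. Sizes in mm.
- pipette: bystander: pipette lying down, about 270 long, on the robot's right (origin under its middle); origin at the centre of its underside. Sizes in mm.
- petri_dish: bystander: flat closed glass dish, 90 across, 16 high, on the robot's left; origin at the centre of its underside. Sizes in mm.

How it is judged (in metres and radians):
On the way:
1. the tray is pressed onto the stop block with at least 3.5 N at the block while all three pucks are in the pocket, for 0.5 s (contact force between tray and stop_block above 3.5 N and contact force between the fingers and tray above 1 N and y of puck1_center in the frame of tray_pocket between -0.026 and 0.036 m and z of puck1_center in the frame of tray_pocket between -0.004 and 0.012 m and y of puck2_center in the frame of tray_pocket between -0.026 and 0.036 m and z of puck2_center in the frame of tray_pocket between -0.004 and 0.012 m and y of puck3_center in the frame of tray_pocket between -0.026 and 0.036 m and z of puck3_center in the frame of tray_pocket between -0.004 and 0.012 m), for 0.5 s.
At the end, for the whole second after the job is handed in: the tray is back level (tilt below 0.03 rad), and all three pucks lie at rest in the pocket: centres between the step and the end wall (26 mm behind to 36 mm ahead of the pocket's centre) and no more than 12 mm above its floor (value of joint tray below 0.03 rad and y of puck1_center in the frame of tray_pocket between -0.026 and 0.036 m and z of puck1_center in the frame of tray_pocket between -0.004 and 0.012 m and y of puck2_center in the frame of tray_pocket between -0.026 and 0.036 m and z of puck2_center in the frame of tray_pocket between -0.004 and 0.012 m and y of puck3_center in the frame of tray_pocket between -0.026 and 0.036 m and z of puck3_center in the frame of tray_pocket between -0.004 and 0.012 m and linear speed of each of puck1, puck2, puck3 below 0.02 m/s); the robot touches nothing.
It fails at once if the tray is pushed with more than 18 N (contact force between any of the fingers, the arm and tray above 18 N).
It fails at once if the tray springs up unchecked (faster than 1.2 rad/s) (velocity of joint tray below -1.2 rad/s).
It fails at once if a puck is touched by the robot (contact force between any of puck1, puck2, puck3 and the fingers above 0.3 N or contact force between any of puck1, puck2, puck3 and the arm above 0.3 N).
It fails at once if the stop block is shifted by more than 8 mm (distance of stop_block from where it was at the start of the episode above 0.008 m).
It fails at once if a bystander is moved by more than 15 mm (distance of any of tip_box, beaker, reagent_bottle, tube_rack, pipette, petri_dish from where it was at the start of the episode above 0.015 m).
It also fails if it takes over 54 s, if anything falls off the work surface, if the arm or the gripper's body presses on something with over 40 N, if the wrist force passes 120 N, or if a joint passes its speed limit or range.

## Robot

A 6-joint arm with a two-finger parallel gripper is mounted at the origin on the work surface. World frame = base frame: x ahead of the robot, y to its left, z up, the work surface at z = 0. Lengths are in m, angles in degrees, forces in N, time in s.
With the tool pointing down it reaches from about 0.4 to 0.825 m from the base axis. Payload 7 kg.
Tool frame: the origin (TCP) lies midway between the tips of the shut fingers; the grasp point (between the pads) lies 19 mm behind it (ctrl.grip_point_offset is the distance from the TCP to the grasp point, in m); x points along the fingers, y is the direction in which the jaws open and shut, and the axes are right-handed (so a half turn about x gives the same grasp; the last joint's range is limited). The gripper opens to 88 mm and grips with 3 to 60 N. Pads are 19 mm wide; open, the fingers measure 130 mm over their backs; the gripper's body (78 mm by 193 mm) begins 47 mm behind the grasp point.
Start: joints at [-52.363, 20.546, 0.682, 0, -70.136, -16.507], TCP at [0.243, -0.63, 0.227] pointing down, gripper open.
Joint ranges: [-176.03, 176.03], [-82.01, 121.73], [-58.28, 71.71], [-173.87, 95.51], [-174.79, -0.11], [-173.66, 173.66]. Speed limits (degrees/s): [136.94, 136.94, 172.46, 180, 180, 180].

## Interface

Orientations are given as [roll, pitch, yaw] about the fixed x, y, z axes, in that order (R = Rz(yaw) Ry(pitch) Rx(roll)).
In Python, from plant import ctrl gives the robot as it stands.
- The arm moves only by the tool drive_tool, never from a script. Its argument "plan" is a list of rows, each a list of 3 entries, a list of its own where there are three numbers: the shift along the tool's x, y, z in m, then the turn, a rotation vector about the tool's x, y, z in degrees, then the opening, from 0 (shut) to 1 (fully open). In form: [[[dx, dy, dz], [wx, wy, wz], grip], ...]. A call has 1 to 20 rows; each row is the pose to reach, as a shift and turn from the pose measured when the call began, along the tool's axes at that moment; what a row does not reach only later rows make up. A row lasts 1/12 s, in which the tool goes at most 41.7 mm and 7.16 degrees, less where a joint would pass 70% of its speed; a pose out of reach is approached as far as the arm can. A call with a gripper value outside its range is refused whole. The fingers move at their own pace and stop on an object; the grip force is fixed at half the most. Time passes only in rows, so rows that repeat a pose let the fingers close. It gives the time, the measured TCP pose, the force and the opening at its end, in the units of the state.
- ctrl.get_obs(): the state, without advancing time (a new reading comes with each control period).
- ctrl.snapshot(name): name is "scene" or "top"; returns the picture (480x640x3 uint8, blue, green, red); there is no depth.
- ctrl.get_calibration(name): a dict with "fx", "fy", "cx", "cy" (pixels), "dist_coeffs" ([k1, k2, p1, p2, k3] as OpenCV has them; the pictures are not rectified), "R" (3x3) and "t" (3): a world point X has camera coordinates R X + t. Camera axes: x right, y down, z forward; pixel columns grow to the right and rows downward; lengths in m; the calibration is good to about 2 mm. A picture is of the moment at which its call begins. get_calibration takes no time and is no camera call.
- ctrl.close_job(): hands the job in, once; it reports no verdict.
Trained networks look in the newest picture that a camera, given by its name, has taken for a name from the list of things; names that differ only in an ending like _2 or _b are one class to them, and where a whole thing is asked for, a point or a joint stands for the part that bears it (a point fixed in the world has none). Each returns a list of dicts, best first, with "confidence" (0 to 1); they miss things now and then, are a little off and sometimes report something else, mostly with a low value. They report only what shows in the picture. A call takes as long as a camera call.
- ctrl.cut_out(camera, name): "pixels" (480x640 bool, what is visible of it) and "pixel" ([column, row] in pixels, amid what is visible of it).
- ctrl.landmark_of(camera, name): "pixel" ([column, row] in pixels: a listed point, or the origin of a listed thing).
The state is a dict: "clock": time; "joint_pos": joint angles; "qvel": joint speeds; "tau": joint torques, N m; "tool_pos": TCP position; "orientation": TCP orientation; "force": force on the tool from outside, world axes, zero at the start; "moment": the same for the moment, N m; "opening": finger opening in m.
Only numpy, scipy, OpenCV 4.12 (cv2) and the standard library are available. Lean on these libraries where they do the work, as an engineer would, in place of code of your own. Each camera call takes 0.05 s, during which the arm holds its last target. There are 200 camera calls.

## Working session

There is one attempt and no reset: what is moved stays moved. The work goes in short steps, Python scripts to look and compute and a tool call to move; the robot and the scene stay as the last step left them, time stands still between calls to the robot, and variables do not carry over. Pictures are saved under pics/ and viewed, about 8 in all and at most 12, crops included, and the job is handed in when it is done.

Besides the shell and the picture viewer there is one more tool, called by a JSON object that holds its "name" and its "arguments", one argument or row to a line. drive_tool: Moves the arm, as the interface text tells. Its arguments: {"type":"object","properties":{"plan":{"type":"array","items":{"type":"array"}}},"required":["plan"]}

```bash
mkdir -p pics; cat > h.py <<'E'
import numpy as np, cv2
from scipy.optimize import least_squares
from plant import ctrl
def cal(n):
    c=ctrl.get_calibration(n); return np.array([[c['fx'],0,c['cx']],[0,c['fy'],c['cy']],[0,0,1.]]),np.array(c['dist_coeffs'],float),np.array(c['R'],float),np.array(c['t'],float)
def proj(n,X):
    K,d,R,t=cal(n); return cv2.projectPoints(np.asarray(X,float).reshape(-1,1,3),cv2.Rodrigues(R)[0],t,K,d)[0].reshape(-1,2)
def tri(pts):
    f=lambda X:np.concatenate([proj(n,X)[0]-p for n,p in pts])
    s=least_squares(f,[.6,0,.1]); return s.x,np.abs(s.fun).max()
E
python3 - <<'E'
from h import *
print(ctrl.get_obs())
im={n:ctrl.snapshot(n) for n in('scene','top')}
for n in im: cv2.imwrite(f'pics/{n}0.png',im[n])
for o in ['tray_hinge','tray_lip','tray_pocket','puck1_center','stop_block','tip_box','beaker','reagent_bottle','tube_rack','pipette','petri_dish']:
    P=[]
    for n in im:
        r=ctrl.landmark_of(n,o)
        print(o,n,[(np.round(q['pixel']).tolist(),round(q['confidence'],2)) for q in r[:4]])
        if r:P.append((n,np.array(r[0]['pixel'])))
    if len(P)==2: x,e=tri(P); print('   ',x.round(4),round(e,1))
E
```

```text
{'clock': 0.0, 'joint_pos': array([-5.23645484e+01,  2.05910969e+01,  6.34137453e-01, -1.97074566e-02,
       -7.01365874e+01, -1.65067683e+01]), 'qvel': array([-0.01784556,  0.02772036,  0.05554863, -0.05222459,  0.08119382,
       -0.06025054]), 'tau': array([ 2.14296539e-03, -5.82722032e+01,  2.93049413e+01,  6.99694008e+00,
        6.69937843e-03, -1.22665606e-04]), 'tool_pos': array([ 0.24310669, -0.62917556,  0.22563057]), 'orientation': array([ 95.30615914,  89.9046357 , 116.42813109]), 'force': array([ 0.19881217, -0.19174799, -0.19337098]), 'moment': array([-0.00340478, -0.00321871,  0.05182926]), 'opening': 0.08775987562117794}
tray_hinge scene [([324.0, 242.0], 0.81)]
tray_hinge top [([298.0, 241.0], 0.91)]
    [0.5491 0.0219 0.1165] 1.0
tray_lip scene [([381.0, 248.0], 0.89), ([206.0, 206.0], 0.4)]
tray_lip top [([225.0, 253.0], 0.65)]
    [0.5246 0.176  0.13  ] 0.3
tray_pocket scene [([363.0, 247.0], 0.61)]
tray_pocket top [([248.0, 248.0], 0.57)]
    [0.535  0.1288 0.1254] 0.5
puck1_center scene [([294.0, 232.0], 0.61)]
puck1_center top [([338.0, 247.0], 0.59)]
    [ 0.
[... 158 characters left out ...]
92.0, 317.0], 0.92)]
tip_box top [([303.0, 177.0], 0.68)]
    [ 0.7184  0.0063 -0.016 ] 1.2
beaker scene [([307.0, 235.0], 0.74)]
beaker top [([342.0, 294.0], 0.81)]
    [ 0.432  -0.0799 -0.0033] 0.4
reagent_bottle scene []
reagent_bottle top [([470.0, 207.0], 0.71), ([118.0, 233.0], 0.32)]
tube_rack scene [([465.0, 328.0], 0.76)]
tube_rack top [([121.0, 232.0], 0.73), ([150.0, 315.0], 0.72)]
    [ 0.587   0.4453 -0.0036] 1.6
pipette scene [([205.0, 207.0], 0.69), ([180.0, 250.0], 0.4)]
pipette top [([488.0, 288.0], 0.55)]
    [ 0.4398 -0.4314 -0.0034] 0.2
petri_dish scene [([461.0, 268.0], 0.69)]
petri_dish top [([150.0, 315.0], 0.7), ([299.0, 242.0], 0.3)]
    [ 0.3868  0.3808 -0.0047] 1.5
```

View pics/scene0.png

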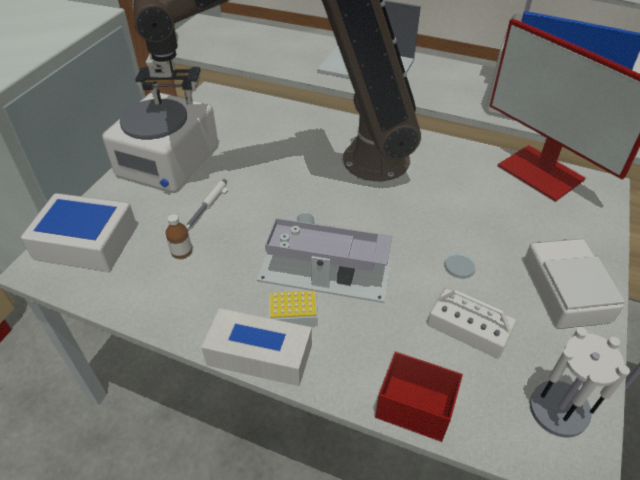

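View pics/top0.png

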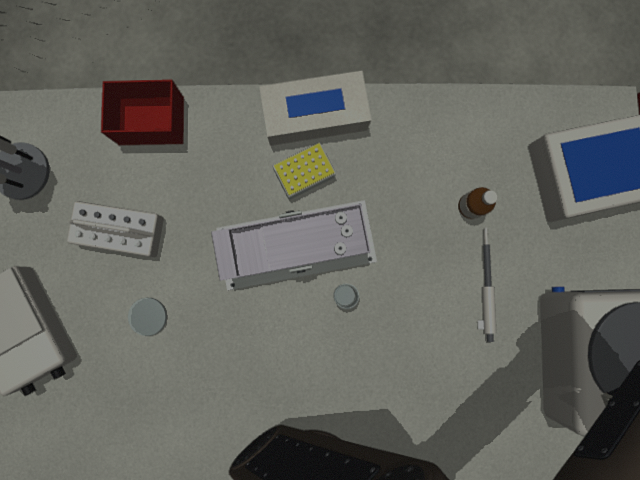

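```bash
python3 - <<'E'
from h import *
from scipy.spatial.transform import Rotation as Ro
# fit hinge pose (x,y,yaw) with hinge,lip,pocket pixels in both views
obs=[('scene','tray_hinge',0),('top','tray_hinge',0),('scene','tray_lip',1),('top','tray_lip',1),('scene','tray_pocket',2),('top','tray_pocket',2)]
loc=np.array([[0,0,0],[0,.154,.022],[0,.1015,-.010]])
px=[np.array(ctrl.landmark_of(n,o)[0]['pixel']) for n,o,_ in obs]
def f(p):
    c,s=np.cos(p[2]),np.sin(p[2]);W=loc@np.array([[c,-s,0],[s,c,0],[0,0,1]]).T+[p[0],p[1],p[3]]
    return np.concatenate([proj(o[0],W[o[2]])[0]-q for o,q in zip(obs,px)])
s=least_squares(f,[.55,.02,.1,.11]);print(s.x[[0,1,3]].round(4),np.degrees(s.x[2]),s.fun.round(1))
c,sn=np.cos(s.x[2]),np.sin(s.x[2])
print('lip',np.array([-sn*.154,c*.154,.022])+s.x[[0,1,3]])
R=Ro.from_euler('xyz',ctrl.get_obs()['orientation'],degrees=True).as_matrix();print(R.round(3))
E
```

```text
[0.5491 0.0246 0.1199] 8.628407149475786 [-0.  -0.7 -2.   0.2  0.2 -2.7 -1.5 -0.8 -2.   3.3  2.2  1.1]
lip [0.52594675 0.17690112 0.14192859]
[[ 0.    -0.361  0.933]
 [-0.     0.933  0.361]
 [-1.    -0.     0.   ]]
```

Scene view: the tray runs from its pucks at (285,240) to the lip at (385,250), and the dark block shows beneath it at (346,275). Top view: the lip is at (225,255) and the pucks are at (340,232). The beaker and the other bystanders are well clear of the lip. The landmarks fit both views.

Next I estimate the block's far edge to predict the contact tilt, then raise the arm.

```bash
python3 - <<'E'
from h import *
r=ctrl.cut_out('scene','stop_block')[0]; m=r['pixels']; ys,xs=np.nonzero(m)
print(r['confidence'],m.sum(),xs.min(),xs.max(),ys.min(),ys.max(), ctrl.landmark_of('scene','stop_block')[0]['pixel'])
for y in range(ys.min(),ys.max()+1): print(y,xs[ys==y].min(),xs[ys==y].max(),end='; ')
a=np.radians(8.8);c,s=np.cos(a),np.sin(a);H=np.array([.549,.0225,.11])
W=lambda p:np.array([[c,-s,0],[s,c,0],[0,0,1]])@np.array(p)+H
print()
for yb in range(65,126,5):
    ye=yb/1000; th=least_squares(lambda t:-.062*np.cos(t)+ye*np.sin(t)+.014,.4).x[0]
    print(yb,th.round(3),[proj('scene',W(q))[0].round(1).tolist() for q in ([.045,ye,-.102],[.045,ye,-.062],[.045,ye-.04,-.102],[.045,ye-.04,-.062])])
im=cv2.imread('pics/scene0.png')[200:320,230:430]
cv2.imwrite('pics/crop.png',cv2.resize(im,None,fx=4,fy=4,interpolation=cv2.INTER_CUBIC))
print(proj('top',[W([0,.154,.022]),W([-.053,.17,.022]),W([.053,.17,.022]),W([.053,-.153,.022]),W([-.053,-.153,.022])]).round())
E
```

```text
0.56 291 337 354 266 285 [345.6, 271.9]
266 339 341; 267 339 348; 268 338 353; 269 338 354; 270 338 354; 271 337 354; 272 337 354; 273 337 353; 274 337 353; 275 337 353; 276 337 353; 277 337 352; 278 337 352; 279 337 352; 280 337 352; 281 337 351; 282 337 351; 283 337 351; 284 341 350; 285 346 350; 
65 0.605 [[342.1, 284.8], [342.5, 275.4], [328.0, 282.2], [328.2, 272.7]]
70 0.575 [[343.8, 285.1], [344.3, 275.7], [329.7, 282.5], [329.9, 273.1]]
75 0.546 [[345.6, 285.4], [346.1, 276.0], [331.5, 282.8], [331.7, 273.4]]
80 0.521 [[347.4, 285.7], [347.9, 276.3], [333.3, 283.1], [333.5, 273.7]]
85 0.497 [[349.2, 286.1], [349.7, 276.7], [335.0, 283.5], [335.3, 274.0]]
90 0.475 [[350.9, 286.4], [351.6, 277.0], [336.8, 283.8], [337.1, 274.4]]
95 0.454 [[352.7, 286.7], [353.4, 277.3], [338.5, 284.1], [338.9, 274.7]]
100 0.436 [[354.5, 287.1], [355.2, 277.7], [340.3, 284.4], [340.7, 275.0]]
105 0.418 [[356.3, 287.4], [357.0, 278.0], [342.1, 284.8], [342.5, 275.4]]
110 0.402 [[358.1, 287.7], [358.8, 278.3], [343.8, 285.1], [344.3, 275.7]]
115 0.387 [[359.8, 288.1], [360.6, 278.7], [345.6, 285.4], [346.1, 276.0]]
120 0.373 [[361.6, 288.4], [362.5, 279.0], [347.4, 285.7], [347.9, 276.3]]
125 0.36 [[363.4, 288.7], [364.3, 279.3], [349.2, 286.1], [349.7, 276.7]]
[[225. 253.]
 [222. 279.]
 [214. 230.]
 [364. 205.]
 [372. 254.]]
```

View pics/crop.png

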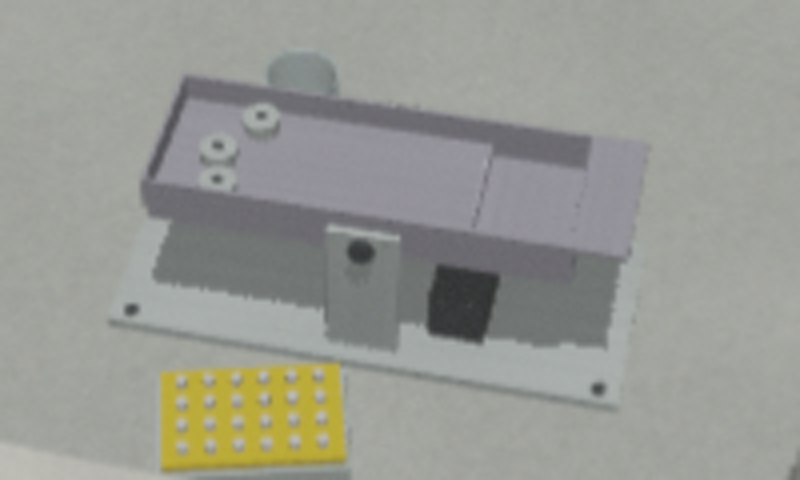

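{"name": "drive_tool", "arguments": {
  "plan": [
    [[-0.03,0,0],[0,0,0],0],
    [[-0.06,0,0],[0,0,0],0],
    [[-0.09,0,0],[0,0,0],0],
    [[-0.12,0,0],[0,0,0],0],
    [[-0.12,0,0],[0,0,0],0]
  ]
}}

```text
clock: 2.02
tool_pos: [0.2436, -0.6317, 0.3541]
orientation: [-88.8, 89.4, -67.6]
force: [1.0, 0.3, 0.8]
opening: 0.0597
```

{"name": "drive_tool", "arguments": {
  "plan": [
    [[0,0.033,0.028],[-3.9,0,0],0],
    [[0,0.066,0.056],[-7.8,0,0],0],
    [[0,0.099,0.084],[-11.7,0,0],0],
    [[0,0.132,0.112],[-15.6,0,0],0],
    [[0,0.165,0.14],[-19.5,0,0],0],
    [[0,0.198,0.168],[-23.4,0,0],0],
    [[0,0.231,0.196],[-27.3,0,0],0],
    [[0,0.264,0.224],[-31.2,0,0],0],
    [[0,0.297,0.252],[-35.1,0,0],0],
    [[0,0.33,0.28],[-39,0,0],0],
    [[0,0.363,0.308],[-42.9,0,0],0],
    [[0,0.396,0.336],[-46.8,0,0],0],
    [[0,0.429,0.364],[-50.7,0,0],0],
    [[0,0.462,0.392],[-54.6,0,0],0],
    [[0,0.495,0.42],[-58.5,0,0],0],
    [[0,0.528,0.448],[-62.4,0,0],0],
    [[0,0.561,0.476],[-66.3,0,0],0],
    [[0,0.594,0.504],[-70.2,0,0],0],
    [[0,0.627,0.532],[-74.1,0,0],0],
    [[0,0.656,0.555],[-77.6,0,0],0]
  ]
}}

```text
clock: 3.68
tool_pos: [0.5172, 0.159, 0.3479]
orientation: [-161.8, 89.4, -62.9]
force: [1.7, -1.0, 1.1]
opening: 0.0004
```

```bash
cat > st.py <<'E'
from h import *
from scipy.spatial.transform import Rotation as Ro
o=ctrl.get_obs();R=Ro.from_euler('xyz',o['orientation'],degrees=True).as_matrix()
print(o['clock'],o['tool_pos'].round(4),o['force'].round(2),o['qvel'].round(1),round(float(o['opening']),4));print(R.round(3))
a=np.radians(8.8);c,s=np.cos(a),np.sin(a);B=np.array([[c,-s,0],[s,c,0],[0,0,1]])
tgt=np.array([.5246,.1801,.162]);print('tray-frame pos',B.T@(o['tool_pos']-[.549,.0225,.11]))
print('tool shift to target',R.T@(tgt-o['tool_pos']),'turn',Ro.from_matrix(R.T@np.column_stack([[0,0,-1],-B[:,0],B[:,1]])).as_rotvec(degrees=True))
E
python3 st.py
```

```text
3.6833 [0.5172 0.159  0.3479] [ 1.7  -0.99  1.12] [33.  28.7 30.5  0.2 -2.1  8.3] 0.0004
[[ 0.005 -0.988 -0.156]
 [-0.009 -0.156  0.988]
 [-1.    -0.003 -0.01 ]]
tray-frame pos [-0.01055662  0.13976509  0.23792197]
tool shift to target [ 0.18575857 -0.01003187  0.02144937] turn [ 0.16806566 -0.54477526  0.17971442]
```

{"name": "drive_tool", "arguments": {
  "plan": [
    [[0,-0.01,0.021],[0,-0.5,0],0],
    [[0,-0.01,0.021],[0,-0.5,0],0],
    [[0.03,-0.01,0.021],[0,-0.5,0],0],
    [[0.06,-0.01,0.021],[0,-0.5,0],0],
    [[0.09,-0.01,0.021],[0,-0.5,0],0],
    [[0.12,-0.01,0.021],[0,-0.5,0],0],
    [[0.14,-0.01,0.021],[0,-0.5,0],0],
    [[0.155,-0.01,0.021],[0,-0.5,0],0],
    [[0.165,-0.01,0.021],[0,-0.5,0],0],
    [[0.165,-0.01,0.021],[0,-0.5,0],0],
    [[0.165,-0.01,0.021],[0,-0.5,0],0],
    [[0.165,-0.01,0.021],[0,-0.5,0],0]
  ]
}}

```text
clock: 4.68
tool_pos: [0.5252, 0.1801, 0.1841]
orientation: [-92.7, 89.7, 6.2]
force: [0.4, -0.7, -0.0]
opening: 0.0005
```

```bash
python3 st.py; python3 - <<'E'
from h import *
a=[cv2.resize(ctrl.snapshot('scene')[170:320,260:460],None,fx=2,fy=2,interpolation=cv2.INTER_CUBIC),cv2.resize(ctrl.snapshot('top')[170:320,160:360],None,fx=2,fy=2,interpolation=cv2.INTER_CUBIC)]
cv2.imwrite('pics/c2.png',np.hstack(a))
E
```

```text
4.6833 [0.5252 0.1801 0.1841] [ 0.43 -0.71 -0.04] [ 0.1 -0.4  0.2 -0.1  0.1 -0.1] 0.0005
[[ 0.005 -0.988 -0.156]
 [ 0.001 -0.156  0.988]
 [-1.    -0.005 -0.   ]]
tray-frame pos [0.00063126 0.15934192 0.07408032]
tool shift to target [0.02207684 0.00074349 0.00014296] turn [ 0.1753282  -0.0132909   0.28664126]
```

View pics/c2.png

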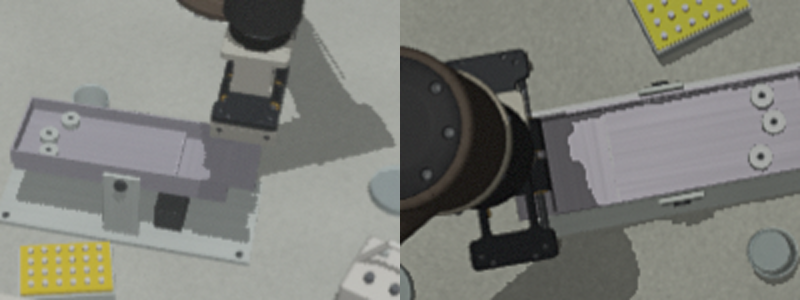

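The fingers (left half about (240,125), right half about (540,170)) hang over the lip, and the pucks and beaker are untouched. I'll go down to just above the lip.

{"name": "drive_tool", "arguments": {
  "plan": [
    [[0.015,0,0],[0,0,0],0],
    [[0.03,0,0],[0,0,0],0],
    [[0.04,0,0],[0,0,0],0],
    [[0.046,0,0],[0,0,0],0],
    [[0.046,0,0],[0,0,0],0],
    [[0.046,0,0],[0,0,0],0]
  ]
}}

```text
clock: 5.28
tool_pos: [0.5256, 0.1803, 0.1384]
orientation: [-91.4, 89.7, 7.6]
force: [0.1, -1.0, 0.8]
opening: 0.0002
```

{"name": "drive_tool", "arguments": {
  "plan": [
    [[0.001,0,0],[0,0,0],0],
    [[0.002,0,0],[0,0,0],0],
    [[0.003,0,0],[0,0,0],0],
    [[0.004,0,0],[0,0,0],0],
    [[0.005,0,0],[0,0,0],0],
    [[0.006,0,0],[0,0,0],0],
    [[0.006,0,0],[0,0,0],0]
  ]
}}

```text
clock: 5.87
tool_pos: [0.5257, 0.1803, 0.1325]
orientation: [-91.3, 89.7, 7.7]
force: [-0.2, 0.6, 2.3]
opening: 0.0005
```

{"name": "drive_tool", "arguments": {
  "plan": [
    [[0.0005,0,0],[0,0,0],0],
    [[0.0015,0,0],[0,0,0],0],
    [[0.0025,0,0],[0,0,0],0],
    [[0.004,0,0.0005],[0,0,0],0],
    [[0.0055,0,0.0005],[0,0,0],0],
    [[0.007,0,0.001],[0,0,0],0],
    [[0.0085,0,0.001],[0,0,0],0],
    [[0.01,0,0.001],[0,0,0],0],
    [[0.01,0,0.001],[0,0,0],0]
  ]
}}

```text
clock: 6.62
tool_pos: [0.5256, 0.1815, 0.1222]
orientation: [-90.0, 89.7, 9.0]
force: [-2.4, 0.7, 4.0]
opening: 0.0003
```

{"name": "drive_tool", "arguments": {
  "plan": [
    [[0.001,0,0],[0,0,0],0],
    [[0.003,0,0],[0,0,0],0],
    [[0.005,0,0.0005],[0,0,0],0],
    [[0.007,0,0.0005],[0,0,0],0],
    [[0.009,0,0.0005],[0,0,0],0],
    [[0.011,0,0.0005],[0,0,0],0],
    [[0.013,0,0.0005],[0,0,0],0],
    [[0.015,0,0.0005],[0,0,0],0],
    [[0.017,0,0],[0,0,0],0],
    [[0.019,0,0],[0,0,0],0],
    [[0.021,0,0],[0,0,0],0],
    [[0.023,0,0],[0,0,0],0],
    [[0.025,0,-0.0005],[0,0,0],0],
    [[0.027,0,-0.0005],[0,0,0],0],
    [[0.029,0,-0.001],[0,0,0],0],
    [[0.031,0,-0.001],[0,0,0],0],
    [[0.033,0,-0.0013],[0,0,0],0],
    [[0.034,0,-0.0013],[0,0,0],0],
    [[0.034,0,-0.0013],[0,0,0],0]
  ]
}}

```text
clock: 8.2
tool_pos: [0.5259, 0.1803, 0.0879]
orientation: [-89.9, 89.7, 9.1]
force: [-3.1, 1.8, 5.9]
opening: 0.0007
```

```bash
python3 st.py; python3 - <<'E'
from h import *
a=[cv2.resize(ctrl.snapshot('scene')[170:320,240:440],None,fx=2,fy=2,interpolation=cv2.INTER_CUBIC),cv2.resize(ctrl.snapshot('top')[170:320,190:390],None,fx=2,fy=2,interpolation=cv2.INTER_CUBIC)]
cv2.imwrite('pics/c3.png',np.hstack(a))
E
```

```text
8.2 [0.5259 0.1803 0.0879] [-3.08  1.81  5.94] [ 0.  -0.2  0.2  0.  -0.2  0. ] 0.0007
[[ 0.005 -0.988 -0.156]
 [ 0.001 -0.156  0.988]
 [-1.    -0.005  0.   ]]
tray-frame pos [ 0.00135227  0.15946091 -0.02209193]
tool shift to target [-7.40980221e-02  9.64933089e-04  2.20039294e-05] turn [0.19462935 0.00102871 0.30117462]
```

View pics/c3.png

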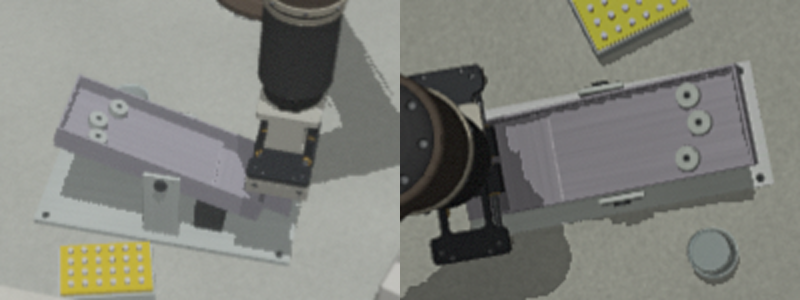

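{"name": "drive_tool", "arguments": {
  "plan": [
    [[0.0005,0.0002,0],[0,0,0],0],
    [[0.0015,0.0004,0],[0,0,0],0],
    [[0.003,0.0005,-0.0005],[0,0,0],0],
    [[0.0045,0.0005,-0.0005],[0,0,0],0],
    [[0.006,0.0005,-0.001],[0,0,0],0],
    [[0.0075,0.0005,-0.001],[0,0,0],0],
    [[0.009,0.0005,-0.0015],[0,0,0],0],
    [[0.0105,0.0005,-0.002],[0,0,0],0],
    [[0.012,0.0005,-0.0025],[0,0,0],0],
    [[0.013,0.0005,-0.003],[0,0,0],0],
    [[0.013,0.0005,-0.003],[0,0,0],0]
  ]
}}

```text
clock: 9.22
tool_pos: [0.5264, 0.1776, 0.0749]
orientation: [-85.1, 89.7, 13.9]
force: [-0.3, 2.2, 3.9]
opening: 0.0004
```

{"name": "drive_tool", "arguments": {
  "plan": [
    [[0.0008,0,0],[0,0,0],0],
    [[0.0016,0,-0.0005],[0,0,0],0],
    [[0.0025,0,-0.0008],[0,0,0],0],
    [[0.0025,0,-0.0008],[0,0,0],0]
  ]
}}

```text
clock: 9.55
tool_pos: [0.5266, 0.177, 0.0723]
orientation: [-83.0, 89.6, 16.0]
force: [-1.5, 1.9, 3.7]
opening: 0.0
```

{"name": "drive_tool", "arguments": {
  "plan": [
    [[0.0005,0,0],[0,0,0],0],
    [[0.001,0,-0.0003],[0,0,0],0],
    [[0.001,0,-0.0003],[0,0,0],0]
  ]
}}

```text
clock: 9.8
tool_pos: [0.5266, 0.1767, 0.0712]
orientation: [-82.7, 89.6, 16.3]
force: [-1.7, 2.1, 4.4]
opening: 0.0005
```

{"name": "drive_tool", "arguments": {
  "plan": [
    [[0.0005,0.0001,0],[0,0,0],0],
    [[0.0012,0.0002,-0.0004],[0,0,0],0],
    [[0.0012,0.0002,-0.0004],[0,0,0],0]
  ]
}}

```text
clock: 10.05
tool_pos: [0.5267, 0.1764, 0.07]
orientation: [-81.4, 89.6, 17.6]
force: [-0.5, 2.0, 5.1]
opening: 0.0006
```

{"name": "drive_tool", "arguments": {
  "plan": [
    [[0.0005,0,0],[0,0,0],0],
    [[0.001,0,-0.0004],[0,0,0],0],
    [[0.001,0,-0.0004],[0,0,0],0]
  ]
}}

```text
clock: 10.3
tool_pos: [0.5267, 0.176, 0.0689]
orientation: [-80.0, 89.6, 18.9]
force: [-0.5, 2.9, 4.8]
opening: 0.0006
```

{"name": "drive_tool", "arguments": {
  "plan": [
    [[0.0005,0,0],[0,0,0],0],
    [[0.001,0.0001,-0.0006],[0,0,0],0],
    [[0.001,0.0001,-0.0006],[0,0,0],0]
  ]
}}

```text
clock: 10.55
tool_pos: [0.5268, 0.1756, 0.0678]
orientation: [-77.7, 89.6, 21.2]
force: [-1.7, 3.8, 4.3]
opening: 0.0008
```

{"name": "drive_tool", "arguments": {
  "plan": [
    [[0.0005,0.0001,0],[0,0,0],0],
    [[0.001,0.0002,-0.0002],[0,0,0],0],
    [[0.001,0.0002,-0.0002],[0,0,0],0]
  ]
}}

```text
clock: 10.8
tool_pos: [0.5268, 0.1754, 0.0668]
orientation: [-77.9, 89.6, 21.1]
force: [-0.3, 2.1, 4.7]
opening: 0.0004
```

{"name": "drive_tool", "arguments": {
  "plan": [
    [[0.0005,0,0],[0,0,0],0],
    [[0.001,0,-0.0004],[0,0,0],0],
    [[0.001,0,-0.0004],[0,0,0],0]
  ]
}}

```text
clock: 11.05
tool_pos: [0.5269, 0.1751, 0.0657]
orientation: [-77.1, 89.6, 21.9]
force: [-1.6, 2.4, 4.8]
opening: 0.0003
```

{"name": "drive_tool", "arguments": {
  "plan": [
    [[0.0005,0.0001,0],[0,0,0],0],
    [[0.001,0.0001,-0.0004],[0,0,0],0],
    [[0.001,0.0001,-0.0004],[0,0,0],0]
  ]
}}

```text
clock: 11.3
tool_pos: [0.5269, 0.1747, 0.0646]
orientation: [-76.4, 89.6, 22.6]
force: [-0.9, 2.1, 4.0]
opening: 0.0002
```

{"name": "drive_tool", "arguments": {
  "plan": [
    [[0.0005,0,0],[0,0,0],0],
    [[0.001,0,-0.0004],[0,0,0],0],
    [[0.001,0,-0.0004],[0,0,0],0]
  ]
}}

```text
clock: 11.55
tool_pos: [0.527, 0.1744, 0.0635]
orientation: [-75.5, 89.6, 23.5]
force: [-1.1, 3.9, 4.6]
opening: 0.0003
```

{"name": "drive_tool", "arguments": {
  "plan": [
    [[0.0005,0,0],[0,0,0],0],
    [[0.001,0.0001,-0.0002],[0,0,0],0],
    [[0.001,0.0001,-0.0002],[0,0,0],0]
  ]
}}

```text
clock: 11.8
tool_pos: [0.527, 0.1741, 0.0625]
orientation: [-76.2, 89.6, 22.8]
force: [0.6, 3.0, 4.8]
opening: 0.0004
```

{"name": "drive_tool", "arguments": {
  "plan": [
    [[0.0005,0,0],[0,0,0],0],
    [[0.001,0,-0.0004],[0,0,0],0],
    [[0.001,0,-0.0004],[0,0,0],0]
  ]
}}

```text
clock: 12.05
tool_pos: [0.5271, 0.1737, 0.0614]
orientation: [-75.8, 89.6, 23.2]
force: [-0.9, 2.2, 4.4]
opening: 0.0006
```

{"name": "drive_tool", "arguments": {
  "plan": [
    [[0.0005,0,0],[0,0,0],0],
    [[0.001,0,-0.0004],[0,0,0],0],
    [[0.001,0,-0.0004],[0,0,0],0]
  ]
}}

```text
clock: 12.3
tool_pos: [0.5271, 0.1733, 0.0603]
orientation: [-75.6, 89.6, 23.4]
force: [-1.0, 2.1, 4.8]
opening: 0.0005
```

{"name": "drive_tool", "arguments": {
  "plan": [
    [[0.0005,0,0],[0,0,0],0],
    [[0.001,0,-0.0005],[0,0,0],0],
    [[0.001,0,-0.0005],[0,0,0],0]
  ]
}}

```text
clock: 12.55
tool_pos: [0.5273, 0.1729, 0.0593]
orientation: [-74.6, 89.5, 24.4]
force: [0.1, 3.6, 4.9]
opening: 0.0002
```

{"name": "drive_tool", "arguments": {
  "plan": [
    [[0.0005,0,0],[0,0,0],0],
    [[0.001,0,-0.0004],[0,0,0],0],
    [[0.001,0,-0.0004],[0,0,0],0]
  ]
}}

```text
clock: 12.8
tool_pos: [0.5273, 0.1726, 0.0584]
orientation: [-74.1, 89.5, 24.8]
force: [-1.0, 3.9, 5.2]
opening: 0.0001
```

{"name": "drive_tool", "arguments": {
  "plan": [
    [[0.0004,0,0],[0,0,0],0],
    [[0.0009,0,-0.0003],[0,0,0],0],
    [[0.0009,0,-0.0003],[0,0,0],0]
  ]
}}

```text
clock: 13.05
tool_pos: [0.5274, 0.1725, 0.0578]
orientation: [-73.5, 89.5, 25.5]
force: [-2.4, 4.1, 8.7]
opening: 0.0004
```

{"name": "drive_tool", "arguments": {
  "plan": [
    [[0.0004,0.0001,0],[0,0,0],0],
    [[0.0004,0.0001,0],[0,0,0],0],
    [[0.0004,0.0001,0],[0,0,0],0],
    [[0.0004,0.0001,0],[0,0,0],0]
  ]
}}

```text
clock: 13.38
tool_pos: [0.5274, 0.1726, 0.0579]
orientation: [-73.7, 89.5, 25.3]
force: [-1.6, 3.5, 9.0]
opening: 0.0005
```

```bash
python3 - <<'E'
from h import *
a=[cv2.resize(ctrl.snapshot('scene')[170:320,240:440],None,fx=2,fy=2,interpolation=cv2.INTER_CUBIC),cv2.resize(ctrl.snapshot('top')[170:320,190:390],None,fx=2,fy=2,interpolation=cv2.INTER_CUBIC)]
cv2.imwrite('pics/c4.png',np.hstack(a))
for n in('scene','top'): print(n,[(q['pixel'],q['confidence']) for q in ctrl.landmark_of(n,'puck1_center')])
print(ctrl.get_obs()['force'],ctrl.get_obs()['tool_pos'])
E
```

```text
scene []
top [([252.2, 262.7], 0.59)]
[-2.32233953  3.11170677  9.10201608] [0.52742576 0.17254962 0.05791614]
```

View pics/c4.png

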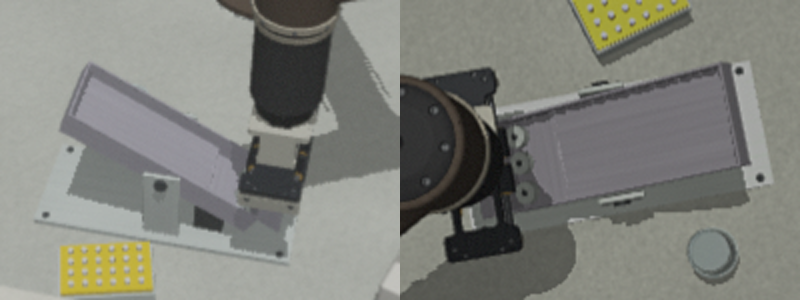

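The top view shows all three pucks side by side in the pocket, at crop pixels (518,137), (520,163) and (522,193). The force has jumped from about 5 to 9 N, so the tray is on the block. I'll press slightly harder and hold.

{"name": "drive_tool", "arguments": {
  "plan": [
    [[0.0003,0.0001,0.0001],[0,0,0],0],
    [[0.0005,0.0001,0.0001],[0,0,0],0],
    [[0.0005,0.0001,0.0001],[0,0,0],0],
    [[0.0005,0.0001,0.0001],[0,0,0],0],
    [[0.0005,0.0001,0.0001],[0,0,0],0],
    [[0.0005,0.0001,0.0001],[0,0,0],0],
    [[0.0005,0.0001,0.0001],[0,0,0],0],
    [[0.0005,0.0001,0.0001],[0,0,0],0],
    [[0.0005,0.0001,0.0001],[0,0,0],0],
    [[0.0005,0.0001,0.0001],[0,0,0],0],
    [[0.0005,0.0001,0.0001],[0,0,0],0],
    [[0.0005,0.0001,0.0001],[0,0,0],0],
    [[0.0005,0.0001,0.0001],[0,0,0],0],
    [[0.0005,0.0001,0.0001],[0,0,0],0],
    [[0.0005,0.0001,0.0001],[0,0,0],0],
    [[0.0005,0.0001,0.0001],[0,0,0],0]
  ]
}}

```text
clock: 14.92
tool_pos: [0.5274, 0.1726, 0.0579]
orientation: [-74.9, 89.5, 24.1]
force: [-2.0, 2.9, 9.2]
opening: 0.0005
```

{"name": "drive_tool", "arguments": {
  "plan": [
    [[0.0004,0.0001,0.0001],[0,0,0],0],
    [[0.0006,0.0001,0.0001],[0,0,0],0],
    [[0.0007,0.0001,0.0001],[0,0,0],0],
    [[0.0007,0.0001,0.0001],[0,0,0],0],
    [[0.0007,0.0001,0.0001],[0,0,0],0],
    [[0.0007,0.0001,0.0001],[0,0,0],0],
    [[0.0007,0.0001,0.0001],[0,0,0],0],
    [[0.0007,0.0001,0.0001],[0,0,0],0],
    [[0.0007,0.0001,0.0001],[0,0,0],0],
    [[0.0007,0.0001,0.0001],[0,0,0],0],
    [[0.0007,0.0001,0.0001],[0,0,0],0],
    [[0.0007,0.0001,0.0001],[0,0,0],0],
    [[0.0007,0.0001,0.0001],[0,0,0],0],
    [[0.0007,0.0001,0.0001],[0,0,0],0],
    [[0.0007,0.0001,0.0001],[0,0,0],0],
    [[0.0007,0.0001,0.0001],[0,0,0],0]
  ]
}}

```text
clock: 16.25
tool_pos: [0.5274, 0.1726, 0.0578]
orientation: [-76.5, 89.5, 22.5]
force: [-1.9, 1.5, 9.8]
opening: 0.0004
```

{"name": "drive_tool", "arguments": {
  "plan": [
    [[-0.0005,0,0],[0,0,0],0],
    [[-0.0015,0,0.0005],[0,0,0],0],
    [[-0.003,0,0.001],[0,0,0],0],
    [[-0.0045,0,0.0015],[0,0,0],0],
    [[-0.006,0,0.002],[0,0,0],0],
    [[-0.0075,0,0.0025],[0,0,0],0],
    [[-0.009,0,0.003],[0,0,0],0],
    [[-0.0105,0,0.0034],[0,0,0],0],
    [[-0.012,0,0.0038],[0,0,0],0],
    [[-0.0135,0,0.0042],[0,0,0],0],
    [[-0.015,0,0.0046],[0,0,0],0],
    [[-0.017,0,0.005],[0,0,0],0],
    [[-0.019,0,0.0054],[0,0,0],0],
    [[-0.021,0,0.0058],[0,0,0],0],
    [[-0.023,0,0.0062],[0,0,0],0],
    [[-0.025,0,0.0066],[0,0,0],0],
    [[-0.027,0,0.007],[0,0,0],0],
    [[-0.029,0,0.0075],[0,0,0],0],
    [[-0.03,0,0.0077],[0,0,0],0],
    [[-0.03,0,0.0077],[0,0,0],0]
  ]
}}

```text
clock: 17.92
tool_pos: [0.526, 0.1801, 0.0881]
orientation: [-76.6, 89.5, 22.5]
force: [-0.5, 3.3, 4.2]
opening: 0.0003
```

Still in contact (4 N). Continuing up.

{"name": "drive_tool", "arguments": {
  "plan": [
    [[-0.001,0,0],[0,0,0],0],
    [[-0.003,0,0.0005],[0,0,0],0],
    [[-0.005,0,0.0005],[0,0,0],0],
    [[-0.007,0,0.001],[0,0,0],0],
    [[-0.009,0,0.001],[0,0,0],0],
    [[-0.011,0,0.0015],[0,0,0],0],
    [[-0.013,0,0.0015],[0,0,0],0],
    [[-0.015,0,0.0018],[0,0,0],0],
    [[-0.017,0,0.002],[0,0,0],0],
    [[-0.019,0,0.002],[0,0,0],0],
    [[-0.021,0,0.002],[0,0,0],0],
    [[-0.023,0,0.002],[0,0,0],0],
    [[-0.025,0,0.002],[0,0,0],0],
    [[-0.027,0,0.002],[0,0,0],0],
    [[-0.029,0,0.0018],[0,0,0],0],
    [[-0.031,0,0.0016],[0,0,0],0],
    [[-0.033,0,0.0014],[0,0,0],0],
    [[-0.034,0,0.0014],[0,0,0],0]
  ]
}}

```text
clock: 19.42
tool_pos: [0.5254, 0.1814, 0.1223]
orientation: [-76.3, 89.5, 22.7]
force: [1.7, 0.4, 1.6]
opening: -0.0001
```

{"name": "drive_tool", "arguments": {
  "plan": [
    [[-0.001,0,0],[0,0,0],0],
    [[-0.002,0,0],[0,0,0],0],
    [[-0.003,0,-0.0002],[0,0,0],0],
    [[-0.004,0,-0.0003],[0,0,0],0],
    [[-0.005,0,-0.0005],[0,0,0],0],
    [[-0.006,0,-0.0006],[0,0,0],0],
    [[-0.007,0,-0.0008],[0,0,0],0],
    [[-0.008,0,-0.001],[0,0,0],0],
    [[-0.009,0,-0.001],[0,0,0],0],
    [[-0.01,0,-0.001],[0,0,0],0],
    [[-0.011,0,-0.001],[0,0,0],0],
    [[-0.012,0,-0.001],[0,0,0],0],
    [[-0.012,0,-0.001],[0,0,0],0]
  ]
}}

```text
clock: 20.5
tool_pos: [0.5251, 0.1801, 0.1342]
orientation: [-76.8, 89.5, 22.2]
force: [-0.9, 0.7, 0.8]
opening: 0.0007
```

{"name": "drive_tool", "arguments": {
  "plan": [
    [[-0.001,0,0],[0,0,0],0],
    [[-0.002,0,0],[0,0,0],0],
    [[-0.003,0,0],[0,0,0],0],
    [[-0.005,0,0],[0,0,0],0],
    [[-0.01,0,0],[0,0,0],0],
    [[-0.03,0,0],[0,0,0],0],
    [[-0.06,0,0],[0,0,0],0],
    [[-0.09,0,0],[0,0,0],0],
    [[-0.12,0,0],[0,0,0],0],
    [[-0.14,0,0.03],[0,0,0],0],
    [[-0.14,0,0.06],[0,0,0],0],
    [[-0.14,0,0.08],[0,0,0],0],
    [[-0.14,0,0.08],[0,0,0],0],
    [[-0.14,0,0.08],[0,0,0],0]
  ]
}}

```text
clock: 21.67
tool_pos: [0.5112, 0.2595, 0.2746]
orientation: [-76.3, 89.5, 22.8]
force: [0.2, -0.6, -0.5]
opening: 0.0006
```

```bash
python3 - <<'E'
from h import *
a=[cv2.resize(ctrl.snapshot('scene')[170:320,240:440],None,fx=2,fy=2,interpolation=cv2.INTER_CUBIC),cv2.resize(ctrl.snapshot('top')[170:320,190:390],None,fx=2,fy=2,interpolation=cv2.INTER_CUBIC)]
cv2.imwrite('pics/c5.png',np.hstack(a))
for o in('puck1_center','tray_hinge','tray_lip','beaker'):
  for n in('scene','top'): print(o,n,[(np.round(q['pixel']).tolist(),round(q['confidence'],2)) for q in ctrl.landmark_of(n,o)])
print(ctrl.get_obs()['qvel'].round(2),ctrl.get_obs()['tool_pos'])
E
```

```text
puck1_center scene [([370.0, 248.0], 0.52)]
puck1_center top [([241.0, 266.0], 0.53)]
tray_hinge scene [([327.0, 244.0], 0.88)]
tray_hinge top [([297.0, 242.0], 0.61)]
tray_lip scene [([379.0, 247.0], 0.75)]
tray_lip top [([221.0, 255.0], 0.98)]
beaker scene [([307.0, 236.0], 0.61)]
beaker top [([343.0, 294.0], 0.8), ([470.0, 204.0], 0.37)]
[ 0.18  0.11  0.04 -0.08 -0.13 -0.03] [0.51161615 0.2582833  0.27438618]
```

View pics/c5.png

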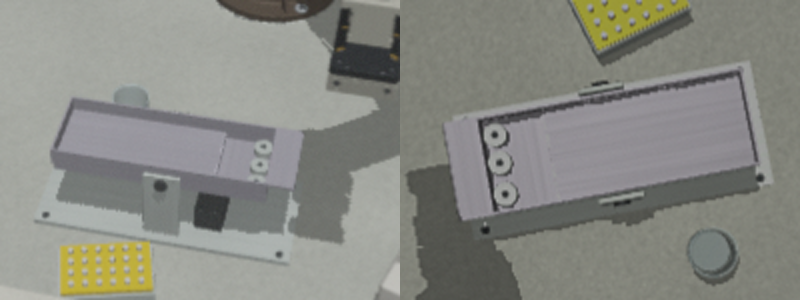

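The tray is level again. All three pucks lie in the pocket against the end wall (top crop (494,135), (500,162), (505,193)), and the block and beaker are where they were. Handing in.

```bash
python3 -c "
from plant import ctrl; print(ctrl.close_job())"
```

```text
the job is handed in; nothing more can be done
None
```

The job is handed in at about 22 s of the 54 s allowed. The interface gives no verdict, so the results below are from my own readings.

- **Pressing:** I pushed the lip down with the shut fingers until the tray stalled on the block. The fingertips had gone down about 74.6 mm, a tilt of about 0.50 rad; the picture had predicted 0.45–0.49.
- **Hold:** The vertical push went from about 5 N just short of the block to 9–10 N on it. I held it there for about 3 s with all three pucks in the pocket, as the top view showed.
- **Peak force:** The highest wrist reading was about 10 N overall, against the 18 N limit. The push was read only at the end of each move, so short peaks in between were not seen. The force at the block itself was inferred from the stall and the jump in force, not measured.
- **Return:** I raised the tray at about 0.1–0.2 rad/s with the fingers still on it. The last loaded reading was 1.6 N at about 10 mm below level, and contact was lost around level.
- **Last checks:** The final pictures show the tray level, all three pucks in the pocket, and the block and beaker unmoved. The fingers ended well clear of the tray. In both views the lip landmark was within a few pixels of its starting place. The scene picture partly hides the third puck behind the side wall, but the top picture shows all three. I did not re-measure the other bystanders, but the arm stayed well away from them.

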